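Test stroke of a refitted sauce pump in the bakery cold store

ROBOT

A 6-joint arm with a two-finger parallel gripper is mounted at the origin on the work surface. World frame = base frame: x ahead of the robot, y to its left, z up, the work surface at z = 0. Lengths are in m, angles in rad, forces in N, time in s.
With the tool pointing down it reaches from about 0.35 to 0.925 m from the base axis. Payload 6.4 kg.
Tool frame: the origin (TCP) lies at the very end of the fingers, on their centre line; the grasp point (between the pads) lies 19 mm behind it (robot.hold_point_z is the z of the grasp point in the tool frame, in m); z points along the fingers, y is the line along which they close (so a half turn about z gives the same grasp; the last joint's range is limited). The gripper opens to 85 mm and grips with 20 to 120 N. Pads are 22 mm wide; open, the fingers measure 114 mm over their backs; the gripper's body (76 mm by 85 mm) begins 54 mm behind the grasp point. The pads swing forward as they close: fully open they stand 13 mm farther back than shut.
Start: joints at [0.949, 0.245, 1.558, -0, 1.339, -0.174], TCP at [0.281, 0.586, 0.231] pointing down, gripper open.
Joint ranges: [-3.13, 3.13], [-1.02, 2.26], [0.13, 2.54], [-0.95, 4.09], [0.21, 2.88], [-2.74, 2.74]. Speed limits (rad/s): [2.57, 2.57, 3.14, 3.14, 3.14, 3.14].

INTERFACE

Orientations are given as a rotation vector (axis times angle).
In Python, from rig import robot gives the robot as it stands.
- The arm moves only by the tool drive_tool, never from a script. Its argument "commands" is a list of rows, each a list of 7 numbers: the turn, a rotation vector about the tool's x, y, z each as a share of 90 degrees, from -1 to 1, then the shift along the tool's x, y, z each as a share of 750 mm, from -1 to 1, then the gripper command: -1 is shut, 1 is fully open, values between are in proportion. A call has 1 to 12 rows; each row is the pose to reach, as a shift and turn from the pose commanded when the call began, along the tool's axes at that moment; what a row does not reach only later rows make up. A row lasts 1/12 s, in which the tool goes at most 41.7 mm and 7.16 degrees, less where a joint would pass 70% of its speed; a pose out of reach is approached as far as the arm can. A call with a number of a shift or a turn outside -1 to 1 is refused whole. A call with a gripper value outside its range is refused whole. The fingers move at their own pace and stop on an object; "newtons" is the grip in N (left out, the last holds). Time passes only in rows, so rows that repeat a pose let the fingers close. It gives the time, the measured TCP pose, the force, the opening and the grip force at its end, in the units of the state.
- robot.get_obs(): the state, without advancing time (a new reading comes with each control period).
- robot.camera(name): name is "side" or "top" or "wrist"; returns the picture (400x640x3 uint8, red, green, blue); there is no depth.
- robot.camera_params(name): a dict with "K" (3x3 intrinsics, pixels), "R" (3x3) and "t" (3): a world point X has camera coordinates R X + t. Camera axes: x right, y down, z forward; pixel columns grow to the right and rows downward; lengths in m; the calibration is good to about 2 mm. The wrist camera is an equidistant fisheye: a pixel r from the principal point sees the ray r / f radians off the axis. A picture is of the moment at which its call begins: read the wrist's pose just before it. camera_params takes no time and is no camera call; for the wrist camera it gives the pose at the moment of the call.
- robot.sign_off(): hands the job in; it is judged then, once.
The state is a dict: "time_s": time; "joint_pos": joint angles; "joint_velocities": joint speeds; "tau": joint torques, N m; "eef_pos": TCP position; "orientation": TCP orientation; "ft_force": force on the tool from outside, world axes, zero at the start; "torque": the same for the moment, N m; "width": opening from 0.0 (shut) to 1.0 (fully open); "finger_force": force on a finger pad.
Only numpy, scipy, OpenCV 4.12 (cv2) and the standard library are available. Lean on these libraries where they do the work, as an engineer would, in place of code of your own. Each camera call takes 0.05 s, during which the arm holds its last target. There are 200 camera calls.

TASK

The pump on the low, wide tub has just been refitted: give it a full test stroke. Press its plunger knob straight down to its stop, keep it there for half a second, then let go and let it rise fully again. Leave the pump on the tall, slim tub unpressed, and do not knock over the steel shaker standing behind the wide tub.

Things in the scene. Friction and masses are not known exactly. Their poses are not given: they have to be found in the camera images.
- squat_knob (a point): top centre of the round black knob to press (48 mm wide, 20 thick), on the axis of the LOW, WIDE fixed white tub. Top 190 mm above the table when up, 160 pressed. Tub 176 mm wide, 100 high, steel lid 182 wide with its top at 108; collar 38 wide to 135 under the knob; spout pipe reaches 131 out from the axis, below 135. z up, -x along the spout, roughly to the robot.
- squat_plunger (a joint): travel of that knob in m: 0 fully up, 0.030 pressed down to its stop. A light spring lifts it: about 3 N of push starts it moving, about 7 N brings it to the rigid stop (10 to 15 N means that it is there). It rises by itself when let go.
- tall_knob (a point): top centre of the like knob, NOT to be pressed, on the TALL, SLIM fixed white tub (104 mm wide, 190 high); its top is 280 mm above the table. The pumps stand at least 180 mm apart. A third fixed white tub, 124 mm wide with a plain lid and small lid knob (top at 184 mm), has no pump. The three stand in a row, in any order.
- shaker: loose steel shaker with a perforated top, upright, 66 mm wide, 100 high, 0.2 to 0.4 kg, about 165 mm from the axis of the wide tub on the side away from its spout (further from the robot). Origin: centre of its underside, z up. Must stay standing.
Things that resemble listed ones, but are neither listed nor needed, are in the scene too. Leave any brown or green look-alike of the shaker alone.

How it is judged:
By the outcome, as a careful person would: the job done as asked, in the order asked, and still so for the second after the job is handed in, with the robot touching nothing.
It also fails if it takes over 35 s, if anything falls off the work surface, if the arm or the gripper's body presses on something with over 40 N, if the wrist force passes 120 N, or if a joint passes its speed limit or range.

## Working session

There is one attempt and no reset: what is moved stays moved. The work goes in short steps, Python scripts to look and compute and a tool call to move; the robot and the scene stay as the last step left them, time stands still between calls to the robot, and variables do not carry over. Pictures are saved under pics/ and viewed, at most 10 in all, crops included, and the job is handed in when it is done.

Besides the shell and the picture viewer there is one more tool, called after "Request:" as name([rows], argument=value, ...), one row to a line, values as JSON. drive_tool: Moves the arm, as the interface text tells. Shift numbers are shares of 750 mm and turn numbers shares of 90 degrees, none past 1 either way. Its arguments: {"type":"object","properties":{"commands":{"type":"array"},"newtons":{"type":"number"}},"required":["commands"]}

```bash
mkdir -p pics; python3 - <<'E'
from rig import robot
import cv2,numpy as np
a=robot.camera("side");b=robot.camera("top")
cv2.imwrite("pics/side.png",a[:,:,::-1]);cv2.imwrite("pics/top.png",b[:,:,::-1])
for n in("side","top"):
  p=robot.camera_params(n);print(n,p["K"],p["R"],p["t"])
o=robot.get_obs();print(o["time_s"],o["eef_pos"],o["orientation"],o["ft_force"])
E
```

```text
side [[411.23544032   0.         327.50402032]
 [  0.         411.23544032 203.18773138]
 [  0.           0.           1.        ]] [[ 0.98855396 -0.14980365  0.01788641]
 [-0.05858393 -0.4904148  -0.86951783]
 [ 0.13902871  0.85851744 -0.49357758]] [-0.55917715  0.20095254  1.0178843 ]
top [[446.021638     0.         320.27823118]
 [  0.         446.021638   203.12064479]
 [  0.           0.           1.        ]] [[ 0.02367894 -0.99959658 -0.01568396]
 [-0.98628359 -0.02079437 -0.16374453]
 [ 0.16335233  0.01934613 -0.98637809]] [0.03541868 0.59398683 1.3440893 ]
0.1 [0.28112969 0.58550256 0.23029643] [-6.97358554e-01 -3.06255904e+00  2.51428126e-03] [-0.00582556  0.05899761  0.61021095]
```

View pics/side.png

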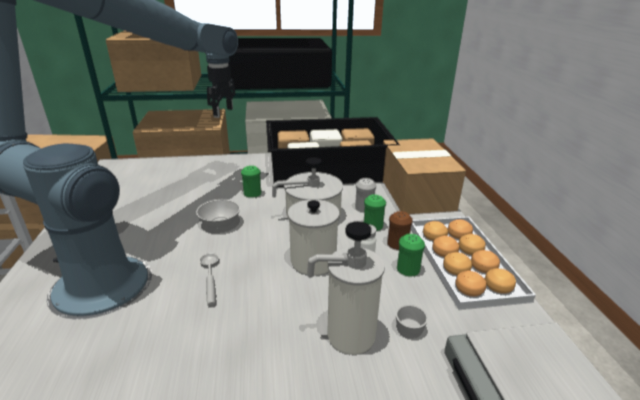

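View pics/top.png

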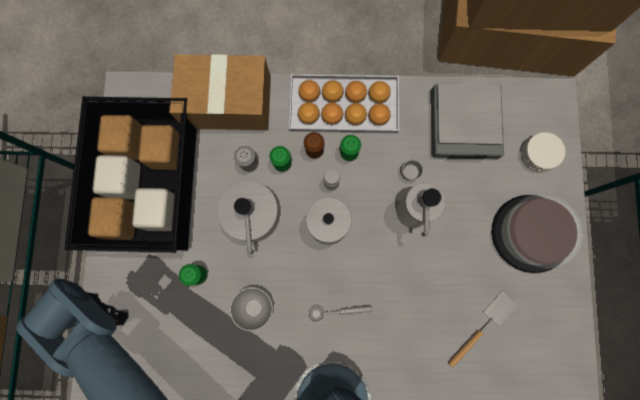

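The side view shows three tubs. The wide one has its lid at about (314,188) and its knob near (314,167), the plain one's knob is at (314,206) and the tall pump's knob is at (358,231). In the top view, the candidate knobs are (243,207) on the widest lid with a spout, (328,218) on a plain lid with no spout, and (431,197) on a slim tub with a spout. The first fits the low, wide tub, and the shaker is at (245,157) behind it. I'll measure from both views and confirm in one crop.

```bash
cat > h.py <<'E'
import cv2,numpy as np
from rig import robot
def cam(n):
    p=robot.camera_params(n); return [np.array(p[k]) for k in("K","R","t")]
def plane(n,uv,z):
    K,R,t=cam(n);d=R.T@np.linalg.solve(K,[*uv,1]);c=-R.T@t;return c+d*(z-c[2])/d[2]
def proj(n,X):
    K,R,t=cam(n);q=K@(R@np.array(X)+t);return q[:2]/q[2]
def tri(n1,a,n2,b):
    P=[np.array(K@np.c_[R,t]) for K,R,t in(cam(n1),cam(n2))]
    X=cv2.triangulatePoints(P[0],P[1],np.array(a,float),np.array(b,float)).ravel();return X[:3]/X[3]
def blobs(im,box,thr):
    x0,y0,x1,y1=box;m=(im[y0:y1,x0:x1].max(2)<thr).astype(np.uint8)
    n,l,s,c=cv2.connectedComponentsWithStats(m)
    return [(s[i].tolist(),(c[i]+[x0,y0]).round(1)) for i in range(1,n) if s[i][4]>15]
E
python3 - <<'E'
from h import *
s=cv2.imread("pics/side.png");t=cv2.imread("pics/top.png")
for th in(45,60): 
  print("top",blobs(t,(225,190,262,225),th)); print("top tall",blobs(t,(410,180,450,215),th))
  print("side",blobs(s,(300,155,330,182),th)); print("side tall",blobs(s,(340,220,375,245),th))
for uv in((243.,207),):
  X=plane("top",uv,.18);print("sq",X,proj("side",X))
print("shaker",plane("top",(245,157),.1))
a=cv2.resize(s[150:230,270:390],None,fx=4,fy=4,interpolation=2);b=cv2.resize(t[140:260,210:290],(320,480),interpolation=2)
o=np.zeros((480,800,3),np.uint8);o[:320,:480]=a;o[:,480:]=b;cv2.imwrite("pics/crop.png",o)
E
```

```text
top [([10, 9, 16, 15, 198], array([242.4, 205.9]))]
top tall [([12, 9, 18, 17, 235], array([430.8, 197.1]))]
side [([0, 0, 30, 18, 486], array([314.7, 162.7]))]
side tall [([6, 3, 24, 18, 346], array([358. , 230.7]))]
top [([9, 8, 18, 17, 220], array([242.5, 205.9]))]
top tall [([8, 9, 23, 17, 287], array([429.7, 197.6]))]
side [([0, 0, 30, 18, 498], array([314.6, 162.8]))]
side tall [([6, 2, 25, 19, 366], array([358.1, 230.7]))]
sq [0.55565221 0.26458916 0.18      ] [312.06682612 163.88898673]
shaker [0.7232314 0.282154  0.1      ]
```

View pics/crop.png

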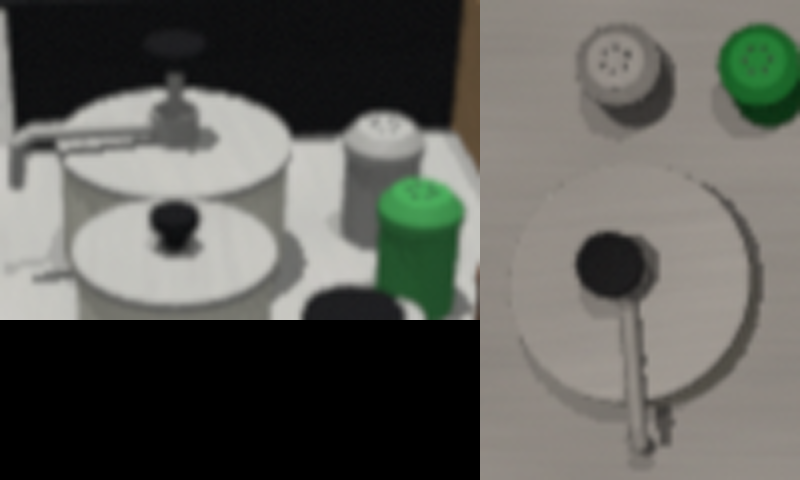

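The crop confirms it: the wide steel lid with collar, spout and black knob is the target, with its knob top at side ≈(313.8,160.8). The steel shaker stands behind it, and the plain tub in front has only a lid knob.

```bash
python3 - <<'E'
from h import *
from scipy.spatial.transform import Rotation as Ro
K=tri("top",(242.3,205.9),"side",(313.8,160.8));print("knob tri",K,"reproj",proj("top",K),proj("side",K))
A=plane("top",(242.3,205.9),.19);L=plane("top",(247.8,211),.108)
print("top@.19",A,"side@.19",plane("side",(313.8,160.8),.19),"lid",L, "lid side",plane("side",(314.1,185.5),.108))
print("tall",plane("top",(430.8,197.1),.28))
o=robot.get_obs();R=Ro.from_rotvec(o["orientation"]).as_matrix();print(R.round(3))
g=np.array([A[0],A[1],.23]);print("tool shift share",R.T@(g-o["eef_pos"])/.75)
E
```

```text
knob tri [0.55896277 0.2648304  0.18947842] reproj [242.34649923 205.31157036] [313.15576122 160.89956921]
top@.19 [0.55720561 0.26477095 0.19      ] side@.19 [0.56082091 0.26417202 0.19      ] lid [0.5548774  0.26363067 0.108     ] lid side [0.56165247 0.26238134 0.108     ]
tall [ 0.57670906 -0.2422182   0.28      ]
[[-0.901  0.433 -0.001]
 [ 0.433  0.901 -0.001]
 [ 0.    -0.002 -1.   ]]
tool shift share [-0.51696344 -0.22610806  0.00064145]
```

The knob's two-view height is 0.1895 m against the stated 0.190 m, and the lid is concentric with it. Target is (0.558, 0.264). I'll shut the gripper and go above it, raised on the way.

Request:
drive_tool([
  [0,0,0,0,0,-0.055,-1],
  [0,0,0,-0.518,-0.226,-0.055,-1],
  [0,0,0,-0.518,-0.226,-0.055,-1],
  [0,0,0,-0.518,-0.226,-0.055,-1],
  [0,0,0,-0.518,-0.226,-0.055,-1],
  [0,0,0,-0.518,-0.226,-0.055,-1],
  [0,0,0,-0.518,-0.226,-0.055,-1],
  [0,0,0,-0.518,-0.226,-0.055,-1],
  [0,0,0,-0.518,-0.226,-0.055,-1],
  [0,0,0,-0.518,-0.226,-0.055,-1],
  [0,0,0,-0.518,-0.226,-0.055,-1],
  [0,0,0,-0.518,-0.226,-0.055,-1],
], newtons=40)

```text
time_s: 1.1
eef_pos: [0.5613, 0.2601, 0.2719]
orientation: [0.706, 3.06, -0.003]
ft_force: [-0.3, 0.4, -0.1]
width: 0.003
finger_force: 0.0
```

Request:
drive_tool([
  [0,0,0,0,0,0,-1],
  [0,0,0,0,0,0,-1],
])

```text
time_s: 1.27
eef_pos: [0.5578, 0.265, 0.272]
orientation: [-0.698, -3.062, 0.0]
ft_force: [0.2, 0.2, -0.0]
width: -0.002
finger_force: 0.0
```

```bash
python3 - <<'E'
from h import *
from scipy.spatial.transform import Rotation as Ro
o=robot.get_obs();p=robot.camera_params("wrist");w=robot.camera("wrist")
cv2.imwrite("pics/wrist.png",w[:,:,::-1])
print(o["time_s"],o["eef_pos"],o["width"],o["ft_force"],p)
R=Ro.from_rotvec(o["orientation"]).as_matrix();print(R.round(3));print(R.T@(np.array([.558,.2645,.2])-o["eef_pos"])/.75)
def fish(X):
    c=np.array(p["R"])@X+p["t"];th=np.arctan2(np.hypot(c[0],c[1]),c[2]);K=np.array(p["K"]);r=th*K[0,0];n=c[:2]/np.hypot(c[0],c[1]);return K[:2,2]+r*n
print(fish(np.array([.558,.2645,.19])))
E
```

```text
1.2667 [0.55783977 0.2650098  0.27196719] -0.002118137916855404 [ 0.21388954  0.19120437 -0.03107016] {'K': array([[309.70691629,   0.        , 326.00565882],
       [  0.        , 309.70691629, 196.30129849],
       [  0.        ,   0.        ,   1.        ]]), 'R': array([[ 4.33174515e-01,  9.01310012e-01,  3.19486147e-04],
       [ 8.61138032e-01, -4.13972237e-01,  2.95073341e-01],
       [ 2.66084814e-01, -1.27543130e-01, -9.55474553e-01]]), 't': array([-0.48108745, -0.42152031,  0.30415038])}
[[-0.901  0.434 -0.001]
 [ 0.434  0.901  0.   ]
 [ 0.001 -0.    -1.   ]]
[-0.00061349 -0.00048237  0.09595573]
[324.80689641 203.55881193]
```

View pics/wrist.png

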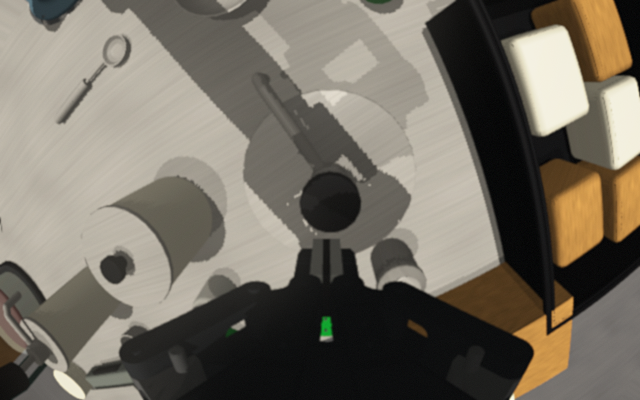

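The wrist view shows the knob at (330,202), predicted at (325,203.5), so about 3 mm off along tool +y. The shaker is clear at (400,265). I'll correct that and descend.

Request:
drive_tool([
  [0,0,0,0,0.004,0.05,-1],
  [0,0,0,0,0.004,0.09,-1],
  [0,0,0,0,0.004,0.103,-1],
  [0,0,0,0,0.004,0.113,-1],
  [0,0,0,0,0.004,0.123,-1],
  [0,0,0,0,0.004,0.133,-1],
  [0,0,0,0,0.004,0.14,-1],
  [0,0,0,0,0.004,0.143,-1],
  [0,0,0,0,0.004,0.143,-1],
])

```text
time_s: 2.07
eef_pos: [0.5601, 0.2688, 0.1672]
orientation: [0.696, 3.062, 0.004]
ft_force: [-3.7, 1.2, 6.2]
width: -0.002
finger_force: 3.0
```

Request:
drive_tool([
  [0,0,0,0,0,0.003,-1],
  [0,0,0,0,0,0.005,-1],
  [0,0,0,0,0,0.005,-1],
])

```text
time_s: 2.32
eef_pos: [0.5605, 0.2688, 0.1641]
orientation: [0.696, 3.061, 0.004]
ft_force: [-3.8, 1.4, 7.0]
width: 0.002
finger_force: 3.2
```

Request:
drive_tool([
  [0,0,0,0,0,0.003,-1],
  [0,0,0,0,0,0.005,-1],
  [0,0,0,0,0,0.005,-1],
])

```text
time_s: 2.57
eef_pos: [0.5606, 0.2687, 0.1605]
orientation: [0.696, 3.06, 0.004]
ft_force: [-3.8, 0.7, 6.9]
width: 0.0
finger_force: 3.4
```

Request:
drive_tool([
  [0,0,0,0,0,0.002,-1],
  [0,0,0,0,0,0.003,-1],
  [0,0,0,0,0,0.003,-1],
])

```text
time_s: 2.82
eef_pos: [0.5607, 0.2688, 0.16]
orientation: [0.696, 3.06, 0.004]
ft_force: [-8.9, -0.2, 13.2]
width: -0.003
finger_force: 6.8
```

At the stop: 13 N, and z = 0.160. Holding.

Request:
drive_tool([
  [0,0,0,0,0,0.001,-1],
  [0,0,0,0,0,0.001,-1],
  [0,0,0,0,0,0.001,-1],
  [0,0,0,0,0,0.001,-1],
  [0,0,0,0,0,0.001,-1],
  [0,0,0,0,0,0.001,-1],
  [0,0,0,0,0,0.001,-1],
  [0,0,0,0,0,0.001,-1],
  [0,0,0,0,0,0.001,-1],
])

```text
time_s: 3.57
eef_pos: [0.5607, 0.2688, 0.1599]
orientation: [0.696, 3.06, 0.004]
ft_force: [-10.0, -0.2, 17.3]
width: 0.003
finger_force: 8.3
```

Request:
drive_tool([
  [0,0,0,0,0,-0.02,-1],
  [0,0,0,0,0,-0.04,-1],
  [0,0,0,0,0,-0.06,-1],
  [0,0,0,0,0,-0.1,-1],
  [0,0,0,0,0,-0.15,-1],
  [0,0,0,0,0,-0.16,-1],
  [0,0,0,0,0,-0.16,-1],
  [0,0,0,0,0,-0.16,-1],
  [0,0,0,0,0,-0.16,-1],
])

```text
time_s: 4.32
eef_pos: [0.559, 0.2675, 0.2733]
orientation: [-0.697, -3.062, 0.001]
ft_force: [0.4, -0.1, -0.9]
width: 0.001
finger_force: 0.0
```

```bash
python3 - <<'E'
from h import *
a=robot.camera("side")[:,:,::-1].copy();o=robot.get_obs();print(o["time_s"],o["eef_pos"],o["ft_force"])
b=cv2.imread("pics/side.png")
f=lambda s:cv2.resize(s[130:240,260:390],(400,340),interpolation=2)
cv2.imwrite("pics/after.png",np.hstack([f(b),f(a)]))
E
```

```text
4.3667 [0.55877786 0.2674361  0.27275417] [ 0.30567313 -0.03631835 -0.35383462]
```

View pics/after.png

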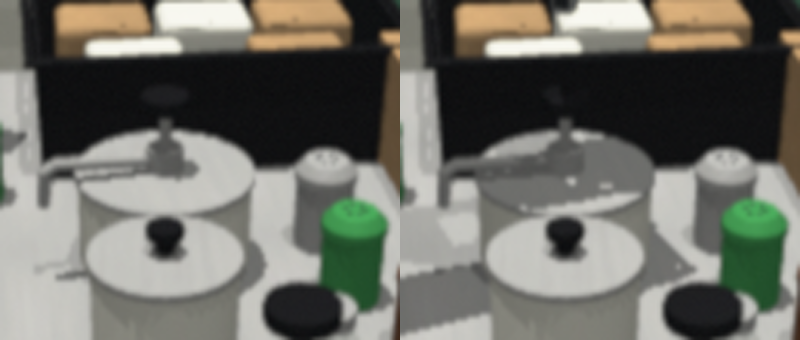

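The stem shows as far above the collar after the stroke as before (left before, right after). The shaker at (725,200) still stands, nothing else moved, and the tool is clear.

```bash
python3 -c "
from rig import robot
print(robot.sign_off())"
```

```text
the job is handed in; nothing more can be done
None
```

I pressed the wide tub's pump to its stop (z = 0.160 m, 13–17 N), held it for 0.75 s and let it rise fully; the tall pump was not touched, the shaker is still standing, and the job is handed in.

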